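Retrieve, turn round and use the spanner on the purifier's union nut

ROBOT

A 7-joint arm with a two-finger parallel gripper is mounted at the origin on the work surface. World frame = base frame: x ahead of the robot, y to its left, z up, the work surface at z = 0. Lengths are in m, angles in rad, forces in N, time in s.
With the tool pointing down it reaches from about 0.425 to 0.875 m from the base axis. Payload 8.4 kg.
Tool frame: the origin (TCP) lies between the finger pads; the fingertips stand robot.tip_extent ahead of it and the grasp point (between the pads) lies 5 mm behind it (robot.tip_extent is the distance from the TCP to the fingertips, in m); z points along the fingers, y is the line along which they close (so a half turn about z gives the same grasp; the last joint's range is limited). The gripper opens to 87 mm and grips with 3 to 60 N. Pads are 19 mm wide; open, the fingers measure 117 mm over their backs; the gripper's body (75 mm by 190 mm) begins 51 mm behind the grasp point.
Start: joints at [-1.373, 0.333, 0.04, 1.465, -0.013, 1.343, -0.059], TCP at [0.19, 0.622, 0.237] pointing down, gripper open.
Joint ranges: [-2.58, 2.58], [-0.38, 2.09], [-1.3, 1.39], [0.25, 2.4], [-1.5, 4.64], [0.08, 2.09], [-2.65, 2.65]. Speed limits (rad/s): [2.22, 2.22, 2.79, 2.79, 3.14, 3.14, 3.14].

INTERFACE

Orientations are given as a 3x3 rotation matrix whose columns are the frame's x, y, z axes.
In Python, from plant import robot, imaging, job_done gives the robot as it stands.
- The arm moves only by the tool drive_tool, never from a script. Its argument "steps" is a list of rows, each an object with "delta_pos": the shift along the tool's x, y, z in m, a list of three; "rot": the turn, a rotation vector about the tool's x, y, z in rad, a list of three; "hand": the finger opening in m, from 0 to 0.087. In form: [{"delta_pos": [tx, ty, tz], "rot": [ax, ay, az], "hand": hand}, ...]. A call has 1 to 12 rows; each row shifts and turns the commanded pose from where the row before left it, along the tool's axes as they then stand; what a row does not reach is not made up. A row lasts 1/8 s, in which the tool goes at most 62.5 mm and 10.7 degrees, less where a joint would pass 70% of its speed; a pose out of reach is approached as far as the arm can. A call with a gripper value outside its range is refused whole. The fingers move at their own pace and stop on an object; "squeeze" is the grip in N (left out, the last holds). Time passes only in rows, so rows that do not move let the fingers close. It gives the time, the measured TCP pose, the force, the opening and the grip force at its end, in the units of the state.
- robot.observe(): the state, without advancing time (a new reading comes with each control period).
- imaging.capture(name): name is "scene" or "top" or "wrist"; returns a dict with "img" (384x512x3 uint8, red, green, blue), "K" (3x3 intrinsics, pixels), "k1" (the pictures are not rectified: a ray, as slopes to the right and down, at radius r is drawn at 1 + k1 r^2 times it, then the intrinsics apply), "rvec" (rotation vector, rad) and "tvec" (3), from world to camera coordinates, as OpenCV has them; the wrist camera has in their place "T_tool_cam" (4x4, takes a point from camera to tool coordinates, whose origin is the TCP and whose axes are the flange's). Camera axes: x right, y down, z forward; pixel columns grow to the right and rows downward; lengths in m; the calibration is good to about 2 mm. A picture is of the moment at which its call begins: read the wrist's pose just before it. There is no depth.
- job_done(): hands the job in; it is judged then, once.
The state is a dict: "time_s": time; "joint_pos": joint angles; "joint_velocities": joint speeds; "joint_efforts": joint torques, N m; "ee_pos": TCP position; "eef_rot": TCP orientation; "wrist_force": force on the tool from outside, world axes, zero at the start; "torque": the same for the moment, N m; "finger_gap": finger opening in m; "finger_force": force on a finger pad.
Only numpy, scipy, OpenCV 4.12 (cv2) and the standard library are available. Lean on these libraries where they do the work, as an engineer would, in place of code of your own. Each camera call takes 0.05 s, during which the arm holds its last target. There are 200 camera calls.

TASK

The big cartridge's union nut on the gas purifier is loose. Draw the flat spanner out from under the flow-controller box (only its jaw end can be reached), set it down on the bench and regrip it by the handle, then use it to turn the nut clockwise until it stops, keeping the hand itself off the purifier. Finally put the spanner back flush in its recess in the foam inlay, without disturbing the other things on the bench.

Things in the scene. Friction and masses are not known exactly. Their poses are not given: they have to be found in the camera images.
- spanner: Flat aluminium open-ended spanner, 194 mm long, 10 mm thick, about 150 g. Origin: centre of the jaws, on the underside. +x points out of the open jaws, -x along the handle, z up from the flat. It starts flat on the bench, the rear 60 to 100 mm of its handle hidden under the flow-controller box, jaws sticking out in front. Centre of mass near x = -55 mm.
- jaw_center (a point): Centre of the spanner's jaws, x = 0, mid-thickness: where the nut's axis comes to lie. The jaw gap is 38.5 mm wide (y = -19.25 to 19.25), open towards +x, its throat at x = -23 mm. The prongs are 14.5 mm wide, their tips rounded, and end at x = 19 mm. Forced hard against the nut's stop (over some 15 N at the handle), the jaws can slip over the nut's corners.
- head (a point): Middle of the spanner's head, x = -12 mm, mid-thickness. The head is 67.5 mm wide from x = -32 to 12 mm (parallel outer sides), with round shoulders behind to x = -48 mm.
- spanner_grip (a point): Point on the handle, x = -122 mm, mid-thickness (5 mm above the underside): where the hand belongs when the spanner is used; anywhere within 40 mm of it will do. The handle is straight, 24 mm wide, from a slightly wider neck (29 mm, to x = -56 mm) to its rounded end.
- handle_end (a point): The far end of the spanner's handle, x = -175 mm, mid-thickness.
- instrument: White flow-controller box, fixed, on four round feet 28 mm high and 26 mm wide at x = +-90, y = +-130 mm. Origin on the bench under its centre; its front faces its own -x. The box is 240 mm (x) by 300 mm (y), from z = 28 to 138 mm; the front is the plane x = -120 mm, with knobs standing out up to 14 mm.
- purifier: Gas purifier, fixed: steel base plate 8 mm thick (x +-45, y -155 to 55 mm), on it an aluminium block (x +-25, y -140 to 40 mm, top at z = 42 mm) with small pipe fittings at both ends (to y = 62 and -162 mm, z = 26 mm), and two upright steel cartridges on union nuts. Origin on the bench, on the axis of the big cartridge and its loose nut; z up.
- big_cartridge (a point): Top of the big cartridge, 247 mm above the bench, on its axis, which is also the axis of the loose nut; a thin tube end rises to 275 mm. Neck 22 mm in diameter from z = 70 to 92 mm, widening to 54 mm in diameter at z = 115 mm and so up to z = 205 mm.
- slim_cartridge (a point): Top of the slim cartridge, 202 mm above the bench, at y = -100 mm of the purifier; a tube end rises to 230 mm. It is 36 mm in diameter above z = 111 mm, with a neck below. Its small nut (24 mm across flats, z = 44 to 66 mm) is fixed and already tight.
- nut_center (a point): Centre of the loose brass union nut under the big cartridge, on its axis, 58 mm above the bench. Hexagon 36 mm across flats (41.6 mm across corners), 22 mm high, from z = 47 to 69 mm; 5 mm clear under it, the cartridge's neck above it.
- nut (a joint): Turn of the loose nut about its vertical axis, rad, growing clockwise seen from above. At 0 two flats face the purifier's +y and -y. It stops dead at 1.0 (fully tight) and starts between 0.35 and 0.65. Stiff, about 0.4 N m of friction; it stays where it is left. The spanner has about 0.14 rad of play to each side before its jaws bite.
- tray: Fixed dark foam tool inlay on a grey board, x = -185 to 45, y = -65 to 65 mm, 20 mm high, with a spanner-shaped recess 10 mm deep (the spanner's thickness). Origin on the bench under the place of the spanner's jaw centre; +x is the way the stored jaws point. The recess is about 3 mm larger than the spanner all round.
- recess_jaw (a point): Point on the floor of the recess (10 mm above the bench) under the place of the spanner's jaw centre. Head pocket: x = -51 to 22.5 mm, 73 mm wide; handle slot from there to x = -178 mm, 35 mm wide as far as the finger cut-out, 31 mm beyond it.
- cutout (a point): Middle of the finger cut-out, x = -122 mm in the inlay's frame, on the recess floor (10 mm above the bench): from x = -152 to -92 mm the recess is 92 mm wide, at the full depth, so that fingers have room beside the handle.
- recess_end (a point): Where the end of the spanner's handle belongs in the recess, x = -175 mm in the inlay's frame, 15 mm above the bench.
- beaker: Bystander: open glass cup, 66 mm in diameter at the rim, 85 mm high. Origin at its underside.
- jar: Bystander: brown glass jar with a lid, 48 mm in diameter, 75 mm high. Origin at its underside.
- mouse: Bystander: black computer mouse, 100 x 58 mm, 34 mm high. Origin at its underside.
Not all that is in view belongs to the job. Of the things that look like the spanner, the larger one is meant.

How it is judged:
By the outcome, as a careful person would: the job done as asked, in the order asked, and still so for the second after the job is handed in, with the robot touching nothing.
It also fails if it takes over 64 s, if anything falls off the work surface, if the arm or the gripper's body presses on something with over 40 N, if the wrist force passes 120 N, or if a joint passes its speed limit or range.

## Working session

There is one attempt and no reset: what is moved stays moved. The work goes in short steps, Python scripts to look and compute and a tool call to move; the robot and the scene stay as the last step left them, time stands still between calls to the robot, and variables do not carry over. Pictures are saved under pics/ and viewed, at most 10 in all, crops included, and the job is handed in when it is done.

Besides the shell and the picture viewer there is one more tool, called as name(argument=value, ...) on one line, values as JSON. drive_tool: Moves the arm, as the interface text tells. Its arguments: {"type":"object","properties":{"steps":{"type":"array","items":{"type":"object","properties":{"delta_pos":{"type":"array","items":{"type":"number"}},"rot":{"type":"array","items":{"type":"number"}},"hand":{"type":"number"}}}},"squeeze":{"type":"number"}},"required":["steps"]}

```bash
mkdir -p pics; ls
cat > h.py <<'E'
import numpy as np, cv2
from plant import robot, imaging, job_done
def cap(n):
    o=robot.observe(); c=imaging.capture(n)
    if n=='wrist':
        T=np.eye(4);T[:3,:3]=o['eef_rot'];T[:3,3]=o['ee_pos'];M=T@np.array(c['T_tool_cam'])
    else:
        R=cv2.Rodrigues(np.array(c['rvec'],float))[0];M=np.eye(4);M[:3,:3]=R.T;M[:3,3]=-R.T@np.array(c['tvec'],float).ravel()
    return c,M
def ray(c,M,uv):
    K=np.array(c['K']);k=float(c['k1'])
    p=cv2.undistortPoints(np.array([[uv]],float),K,np.array([k,0,0,0.]))[0,0]
    return M[:3,3],M[:3,:3]@np.array([p[0],p[1],1])
def atz(c,M,uv,z):
    o,d=ray(c,M,uv); return o+d*(z-o[2])/d[2]
def proj(c,M,P):
    W=np.linalg.inv(M); return cv2.projectPoints(np.array(P,float).reshape(-1,1,3),cv2.Rodrigues(W[:3,:3])[0],W[:3,3],np.array(c['K']),np.array([float(c['k1']),0,0,0]))[0].reshape(-1,2)
def save(img,f,s=1.5): cv2.imwrite(f,cv2.resize(img[:,:,::-1],None,fx=s,fy=s,interpolation=cv2.INTER_CUBIC))
E
python3 - <<'E'
from h import *
import pickle
d={}
for n in('top','scene'):
    d[n]=cap(n); save(d[n][0]['img'],f'pics/{n}0.png'); print(n,d[n][1].round(3),d[n][0]['K'],d[n][0]['k1'])
pickle.dump(d,open('d0.pkl','wb'))
o=robot.observe(); print(o, robot.tip_extent)
E
```

```text
pics
top [[-0.008 -0.996  0.087  0.437]
 [-1.     0.008 -0.003  0.055]
 [ 0.002 -0.087 -0.996  1.297]
 [ 0.     0.     0.     1.   ]] [[441.41046946   0.         260.16247669]
 [  0.         441.41046946 194.96584165]
 [  0.           0.           1.        ]] -0.03233297619321978
scene [[-0.675  0.549 -0.493  1.35 ]
 [ 0.738  0.52  -0.43   0.765]
 [ 0.02  -0.654 -0.756  1.413]
 [ 0.     0.     0.     1.   ]] [[493.75436197   0.         256.9528356 ]
 [  0.         493.75436197 185.44340847]
 [  0.           0.           1.        ]] 0.010545417806706113
{'time_s': 0.1, 'joint_pos': array([-1.37319167,  0.33383902,  0.03988953,  1.46617352, -0.01338975,
        1.34335063, -0.05848569]), 'joint_velocities': array([ 4.42133601e-04, -2.70899845e-03, -1.14924851e-03, -1.52707321e-03,
       -4.75049067e-05, -2.33164560e-04,  1.62830874e-04]), 'joint_efforts': array([ 3.69186513e-03, -6.57813478e+01,  1.33968282e+00, -4.04708004e+01,
       -5.97729720e-02,  4.08234796e-02,  6.67858149e-05]), 'ee_pos': array([0.1900178 , 0.6211678 , 0.23575381]), 'eef_rot': array([[-9.56271768e-01,  2.92479396e-01, -3.28637018e-04],
       [ 2.92479558e-01,  9.56270648e-01, -1.46823783e-03],
       [-1.15163379e-04, -1.50015399e-03, -9.99998868e-01]]), 'wrist_force': array([-0.05050497, -0.90038297, -0.13393215]), 'torque': array([ 0.00891829, -0.03885583, -0.02827694]), 'finger_force': 0.0, 'finger_gap': 0.08715892122409699} 0.014
```

View pics/top0.png

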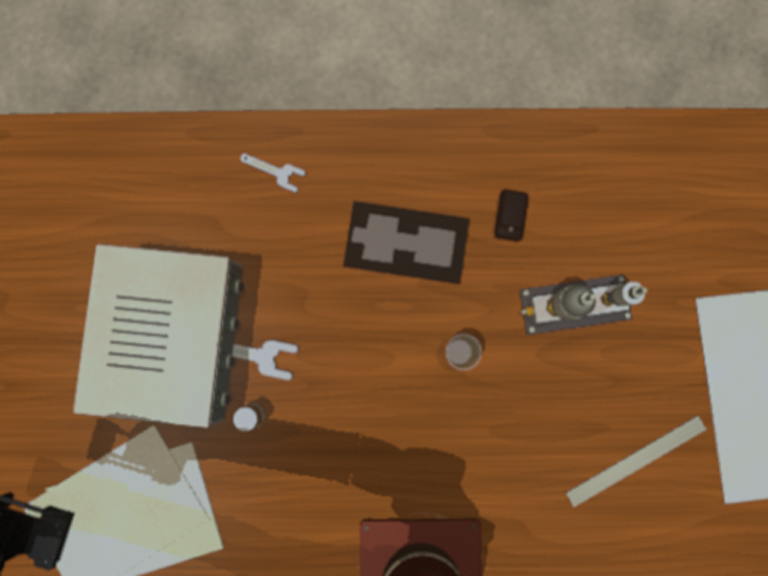

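View pics/scene0.png

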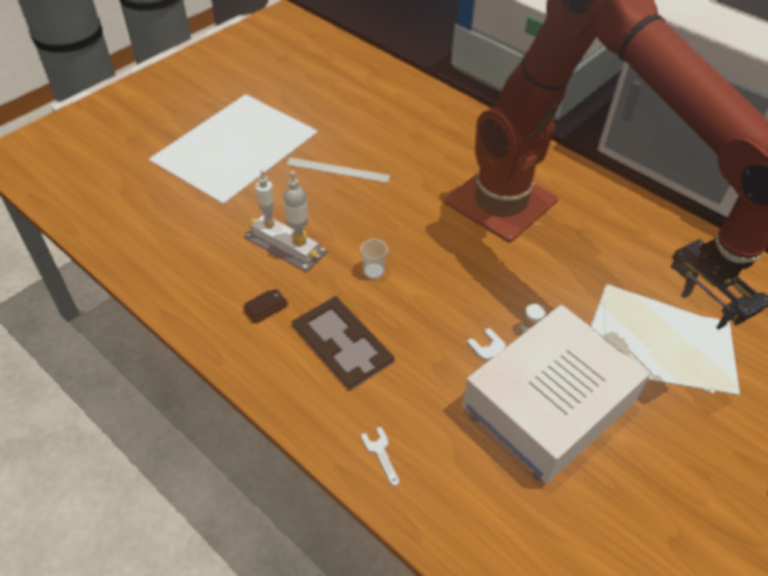

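```bash
cat >> h.py <<'E'
def fit2(loc,w):
    loc=np.array(loc,float)[:,:2];w=np.array(w)[:,:2];a=loc-loc.mean(0);b=w-w.mean(0)
    th=np.arctan2((a[:,0]*b[:,1]-a[:,1]*b[:,0]).sum(),(a*b).sum());c,s=np.cos(th),np.sin(th);R=np.array([[c,-s],[s,c]])
    t=w.mean(0)-R@loc.mean(0);return t,th,np.linalg.norm((loc@R.T+t)-w,axis=1)
E
python3 - <<'E'
from h import *
import pickle
d=pickle.load(open('d0.pkl','rb'));c,M=d['top']
f=lambda u,v,z:atz(c,M,((u+.5)/1.5-.5,(v+.5)/1.5-.5),z)
def g(n,loc,px,z):
    t,th,r=fit2(np.array(loc)/1000,[f(*p,z) for p in px]);print(n,t.round(4),th.round(3),r.round(4))
g('tray',[(-185,65),(45,65),(45,-65),(-185,-65)],[(355,202),(469,218),(461,283),(344,267)],.02)
g('pur',[(45,55),(45,-155),(-45,-155),(-45,55)],[(521,290),(626,276),(633,318),(527,333)],.008)
g('box',[(120,-150),(-120,-150),(-120,150),(120,150)],[(97,245),(228,258),(210,427),(75,412)],.138)
g('span',[(17,27),(17,-27),(-60,12.5),(-60,-12.5)],[(297,347),(291,378),(235,346),(234,358)],.01)
print('bigtop',f(587,298,.275),'slimtop',f(640,292,.23),'jar',f(246,418,.075),'beaker',f(465,349,.085),'mouse',f(511,215,.03),'small',f(285,175,.01))
for n in d: 
  im=d[n][0]['img']
save(d['top'][0]['img'][200:300,130:270],'pics/t1.png',5)
E
```

```text
tray [ 0.6365 -0.051 ] -1.72 [0.0026 0.002  0.0011 0.0002]
pur [ 0.5179 -0.2633] 0.126 [0.0028 0.0032 0.0034 0.0026]
box [0.4679 0.4704] 1.468 [0.0021 0.004  0.0011 0.0036]
span [0.4223 0.276 ] -1.749 [0.0208 0.0202 0.0215 0.019 ]
bigtop [ 0.51567845 -0.25275829  0.275     ] slimtop [ 0.528191   -0.35342241  0.23      ] jar [0.31632372 0.31756557 0.075     ] beaker [ 0.43875196 -0.08325626  0.085     ] mouse [ 0.69746546 -0.1837628   0.03      ] small [0.78564992 0.25904983 0.01      ]
```

View pics/t1.png

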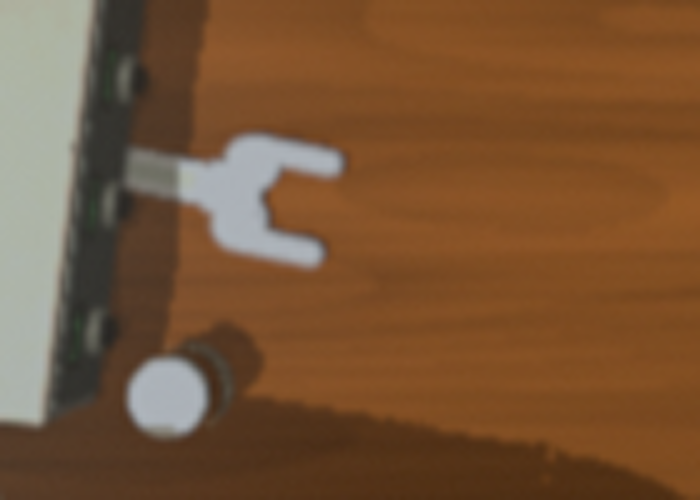

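```bash
cat >> h.py <<'E'
from scipy.spatial.transform import Rotation as Ro
def go(pos,ydeg,o=None):
    """tool-frame shift and rotvec from the present pose to pos, tool down with tool y at world angle ydeg"""
    o=o or robot.observe();R=np.array(o['eef_rot']);a=np.radians(ydeg)
    y=np.array([np.cos(a),np.sin(a),0]);z=np.array([0,0,-1.]);G=np.c_[np.cross(y,z),y,z]
    r=Ro.from_matrix(R.T@G).as_rotvec();d=R.T@(np.array(pos)-o['ee_pos'])
    print('shift',d.round(4),'rot',r.round(4),'deg',np.degrees(np.linalg.norm(r)).round(1),'shift after rot',(G.T@(np.array(pos)-o['ee_pos'])).round(4))
E
python3 - <<'E'
from h import *
import pickle
d=pickle.load(open('d0.pkl','rb'));c,M=d['top']
f=lambda u,v,z:atz(c,M,((u+.5)/5-.5+130,(v+.5)/5-.5+200),z)
t,th,r=fit2(np.array([(19,26.5),(19,-26.5)])/1000,[f(346,163,.007),f(327,254,.007)]);print(t,th,r)
hd=f(150,172,.01);tm=f(336,208,.01);v=tm-hd;print(hd,tm,np.arctan2(v[1],v[0]))
go([.43,.24,.20],-12)
c,M=cap('wrist');print(c['T_tool_cam'],c['K'][0])
E
```

```text
[0.41991027 0.25533897] -1.7749797501130373 [0.00036198 0.00036198]
[0.43796025 0.3450012  0.01      ] [0.41635781 0.2366082  0.01      ] -1.7675162424661155
shift [-0.341  -0.2943  0.0362] rot [-1.1000e-03  1.2000e-03  1.4834e+00] deg 85.0 shift after rot [-0.3229  0.314   0.0358]
[[-7.94524914e-04 -9.65117501e-01 -2.61815924e-01  7.18735334e-02]
 [ 9.99999580e-01 -6.46974512e-04 -6.49762447e-04  1.95973663e-05]
 [ 4.57708879e-04 -2.61816330e-01  9.65117609e-01 -1.49122321e-01]
 [ 0.00000000e+00  0.00000000e+00  0.00000000e+00  1.00000000e+00]] [288.53391867   0.         254.92505989]
```

Run:
```python
from h import *
go([.446,.25,.236],-11.4)
```

```text
shift [-3.534e-01 -2.801e-01  2.000e-04] rot [-9.000e-04  1.000e-03  1.473e+00] deg 84.4 shift after rot [-3.133e-01  3.243e-01 -1.000e-04]
```

drive_tool(steps=[{"rot":[0,0,0.184],"hand":0.087},{"rot":[0,0,0.184]},{"rot":[0,0,0.184]},{"rot":[0,0,0.184]},{"rot":[0,0,0.184]},{"rot":[0,0,0.184]},{"rot":[0,0,0.184]},{"rot":[0,0,0.184]},{"rot":[0,0,0]}])

```text
validation failed for argument at $.st...
```

drive_tool(squeeze=40, steps=[{"delta_pos":[0,0,0],"rot":[0,0,0.184],"hand":0.087},{"delta_pos":[0,0,0],"rot":[0,0,0.184],"hand":0.087},{"delta_pos":[0,0,0],"rot":[0,0,0.184],"hand":0.087},{"delta_pos":[0,0,0],"rot":[0,0,0.184],"hand":0.087},{"delta_pos":[0,0,0],"rot":[0,0,0.184],"hand":0.087},{"delta_pos":[0,0,0],"rot":[0,0,0.184],"hand":0.087},{"delta_pos":[0,0,0],"rot":[0,0,0.184],"hand":0.087},{"delta_pos":[0,0,0],"rot":[0,0,0.184],"hand":0.087}])

```text
time_s: 1.15
ee_pos: [0.19, 0.6214, 0.2362]
eef_rot: [[0.203, 0.979, -0.0], [0.979, -0.203, -0.001], [-0.001, 0.0, -1.0]]
wrist_force: [0.1, 0.3, -0.9]
finger_gap: 0.0872
finger_force: 0.0
```

drive_tool(steps=[{"delta_pos":[-0.026,0.027,0],"rot":[0,0,0],"hand":0.087},{"delta_pos":[-0.026,0.027,0],"rot":[0,0,0],"hand":0.087},{"delta_pos":[-0.026,0.027,0],"rot":[0,0,0],"hand":0.087},{"delta_pos":[-0.026,0.027,0],"rot":[0,0,0],"hand":0.087},{"delta_pos":[-0.026,0.027,0],"rot":[0,0,0],"hand":0.087},{"delta_pos":[-0.026,0.027,0],"rot":[0,0,0],"hand":0.087},{"delta_pos":[-0.026,0.027,0],"rot":[0,0,0],"hand":0.087},{"delta_pos":[-0.026,0.027,0],"rot":[0,0,0],"hand":0.087},{"delta_pos":[-0.026,0.027,0],"rot":[0,0,0],"hand":0.087},{"delta_pos":[-0.026,0.027,0],"rot":[0,0,0],"hand":0.087},{"delta_pos":[-0.026,0.027,0],"rot":[0,0,0],"hand":0.087},{"delta_pos":[-0.026,0.027,0],"rot":[0,0,0],"hand":0.05}])

```text
time_s: 2.65
ee_pos: [0.4468, 0.2508, 0.2365]
eef_rot: [[0.197, 0.98, -0.0], [0.98, -0.197, 0.0], [-0.0, -0.0, -1.0]]
wrist_force: [-0.1, -0.9, -0.4]
finger_gap: 0.0826
finger_force: 0.0
```

Run:
```python
from h import *
import pickle
c,M=cap('wrist');pickle.dump((c,M),open('w1.pkl','wb'));save(c['img'],'pics/w1.png')
o=robot.observe();print(o['time_s'],o['ee_pos'],o['joint_pos'].round(2));go([.446,.25,.12],-11.4)
```

```text
2.7 [0.44982151 0.24579637 0.23670457] [-1.12  0.04  0.55  1.82 -0.02  1.29 -0.77]
shift [ 0.0035 -0.0048  0.1167] rot [ 0.0015  0.0011 -0.0047] deg 0.3 shift after rot [ 0.0034 -0.0046  0.1167]
```

View pics/w1.png

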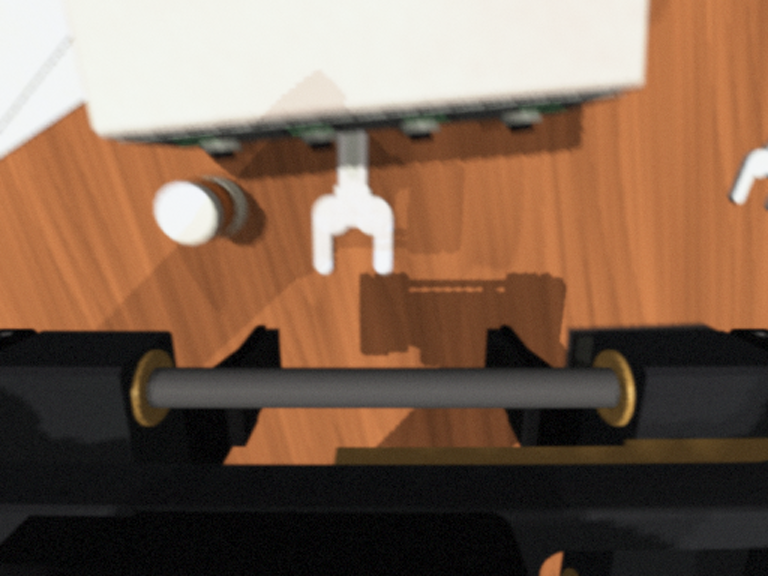

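Run:
```python
from h import *
import pickle
c,M=pickle.load(open('w1.pkl','rb'))
f=lambda u,v,z:atz(c,M,((u+.5)/1.5-.5,(v+.5)/1.5-.5),z)[:2]
print(M[:3,3])
P=[f(324,273,.008),f(383,274,.008),f(312,228,.01),f(394,228,.01)]
print(np.array(P).round(4), np.linalg.norm(P[2]-P[3]),f(352,150,.01))
t,th,r=fit2(np.array([(19,-26.5),(19,26.5)])/1000,P[:2]);print(t,th,r)
v=(P[0]+P[1])/2-f(352,150,.01);print(np.arctan2(v[1],v[0]))
print('jar',f(188,212,.075))
c=np.cos(th);s=np.sin(th);p=t+[.002*c-.0265*s,.002*s+.0265*c];print(p);go([*p,.10],np.degrees(th)+90)
```

```text
[0.46076049 0.32109435 0.38559528]
[[0.3907 0.2417]
 [0.4425 0.2304]
 [0.3902 0.2834]
 [0.46   0.2693]] 0.07125856490994327 [0.43824256 0.339876  ]
[0.42067298 0.25462137] -1.7868560032506295 [9.52030267e-06 9.52030267e-06]
-1.7763317071639337
jar [0.31814437 0.31868801]
[0.44612808 0.24698673]
shift [ 0.0006 -0.0041  0.1367] rot [0.0015 0.0011 0.0124] deg 0.7 shift after rot [ 0.0004 -0.0039  0.1367]
```

drive_tool(steps=[{"delta_pos":[0,-0.004,0.04],"rot":[0,0,0.01],"hand":0.04},{"delta_pos":[0,0,0.045],"rot":[0,0,0],"hand":0.04},{"delta_pos":[0,0,0.045],"rot":[0,0,0],"hand":0.04},{"delta_pos":[0,0,0.04],"rot":[0,0,0],"hand":0.04},{"delta_pos":[0,0,0.03],"rot":[0,0,0],"hand":0.04},{"delta_pos":[0,0,0.0],"rot":[0,0,0],"hand":0.04}])

```text
time_s: 3.45
ee_pos: [0.4409, 0.2516, 0.0347]
eef_rot: [[0.207, 0.978, -0.003], [0.978, -0.207, -0.003], [-0.004, -0.002, -1.0]]
wrist_force: [-0.1, 0.6, 0.8]
finger_gap: 0.04
finger_force: 0.0
```

Run:
```python
from h import *
import pickle
go([.446,.247,.0175],-12)
print(robot.observe()['finger_gap'])
c,M=cap('wrist');save(c['img'],'pics/w2.png',1.5)
o=robot.observe();print(o['ee_pos'])
```

```text
shift [-0.0034  0.006   0.0172] rot [-0.0025  0.004   0.0013] deg 0.3 shift after rot [-0.0034  0.0059  0.0172]
0.03997987244306888
[0.44201511 0.25227477 0.03630677]
```

View pics/w2.png

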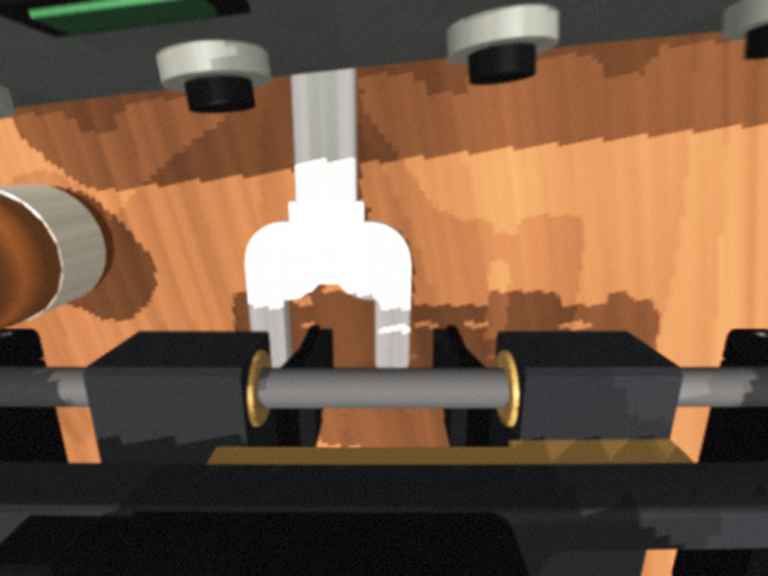

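drive_tool(steps=[{"delta_pos":[-0.003,0.003,0.01],"rot":[0,0,0],"hand":0.04},{"delta_pos":[0,0,0.009],"rot":[0,0,0],"hand":0.04},{"delta_pos":[0,0,0],"rot":[0,0,0],"hand":0.0},{"delta_pos":[0,0,0],"rot":[0,0,0],"hand":0.0},{"delta_pos":[0,0,0],"rot":[0,0,0],"hand":0.0},{"delta_pos":[0,0,0],"rot":[0,0,0],"hand":0.0}])

```text
time_s: 4.25
ee_pos: [0.4448, 0.2493, 0.0178]
eef_rot: [[0.206, 0.978, 0.0], [0.978, -0.206, 0.0], [0.0, 0.0, -1.0]]
wrist_force: [-0.6, -0.0, 1.8]
finger_gap: 0.0137
finger_force: 40.0
```

drive_tool(steps=[{"delta_pos":[-0.01,0,0],"rot":[0,0,0],"hand":0.0},{"delta_pos":[-0.025,0,-0.001],"rot":[0,0,0],"hand":0.0},{"delta_pos":[-0.03,0,-0.001],"rot":[0,0,0],"hand":0.0},{"delta_pos":[-0.03,0,0],"rot":[0,0,0],"hand":0.0},{"delta_pos":[-0.03,0,0],"rot":[0,0,0],"hand":0.0},{"delta_pos":[-0.005,0.015,-0.004],"rot":[0,0,0],"hand":0.0},{"delta_pos":[-0.005,0.025,-0.004],"rot":[0,0,0],"hand":0.0},{"delta_pos":[-0.005,0.025,0],"rot":[0,0,0],"hand":0.0},{"delta_pos":[-0.005,0.025,0],"rot":[0,0,0],"hand":0.0},{"delta_pos":[0,0,0.0],"rot":[0,0,0],"hand":0.0},{"delta_pos":[0,0,0.006],"rot":[0,0,0],"hand":0.0},{"delta_pos":[0,0,0.003],"rot":[0,0,0],"hand":0.0}])

```text
time_s: 5.75
ee_pos: [0.5016, 0.0886, 0.0179]
eef_rot: [[0.206, 0.979, -0.001], [0.979, -0.206, 0.0], [-0.0, -0.001, -1.0]]
wrist_force: [0.1, -0.3, -1.1]
finger_gap: 0.014
finger_force: 40.0
```

drive_tool(steps=[{"delta_pos":[0,0,0.001],"rot":[0,0,0],"hand":0.0},{"delta_pos":[0,0,0],"rot":[0,0,0],"hand":0.035},{"delta_pos":[0,0,0],"rot":[0,0,0],"hand":0.035},{"delta_pos":[0,0,0],"rot":[0,0,0],"hand":0.035},{"delta_pos":[0,0,-0.04],"rot":[0,0,0],"hand":0.035},{"delta_pos":[0,0,-0.05],"rot":[0,0,0],"hand":0.06},{"delta_pos":[0,-0.01,-0.05],"rot":[0,0,0],"hand":0.06},{"delta_pos":[0.03,-0.01,0],"rot":[0,0,0],"hand":0.06},{"delta_pos":[0.03,-0.01,0],"rot":[0,0,0],"hand":0.06},{"delta_pos":[0,0,0],"rot":[0,0,0],"hand":0.06},{"delta_pos":[0,0,0],"rot":[0,0,0],"hand":0.06}])

```text
time_s: 7.12
ee_pos: [0.4859, 0.1529, 0.1574]
eef_rot: [[0.207, 0.978, -0.0], [0.978, -0.207, -0.001], [-0.001, -0.0, -1.0]]
wrist_force: [-0.2, -0.0, -0.2]
finger_gap: 0.0597
finger_force: 0.0
```

Run:
```python
from h import *
import pickle
c,M=cap('wrist');pickle.dump((c,M),open('w3.pkl','wb'));save(c['img'],'pics/w3.png',1.5)
o=robot.observe();print(o['ee_pos'],M[:3,3])
ct,Mt=cap('top');pickle.dump((ct,Mt),open('t3.pkl','wb'))
```

```text
[0.48598801 0.15251968 0.1573979 ] [0.50057407 0.22318517 0.30649102]
```

View pics/w3.png

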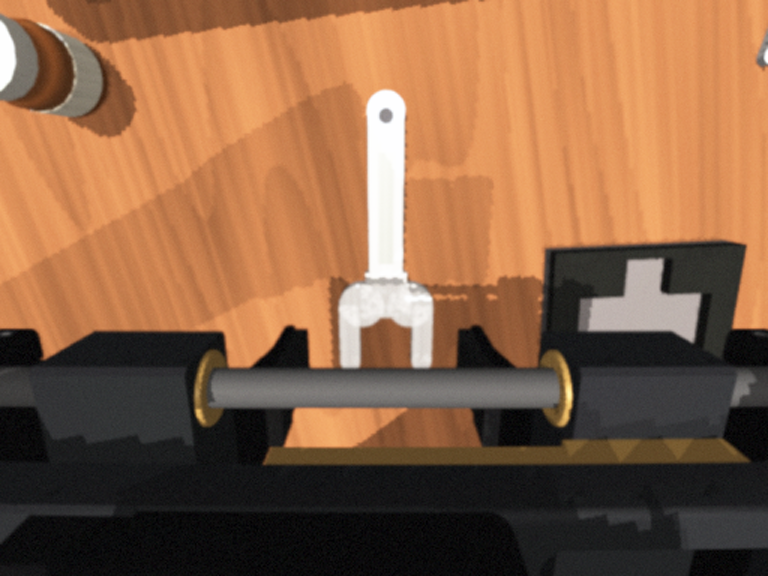

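Run:
```python
from h import *
import pickle
c,M=pickle.load(open('w3.pkl','rb'))
f=lambda u,v,z:atz(c,M,((u+.5)/1.5-.5,(v+.5)/1.5-.5),z)[:2]
e=f(386,91,.01);n=f(386,280,.01);v=n-e;print(e,n,np.linalg.norm(v),np.arctan2(v[1],v[0]))
u=v/np.linalg.norm(v);print('jaw',e+u*.175,n+u*.056)
print('tray',f(547,249,.02),f(746,242,.02))
d=pickle.load(open('d0.pkl','rb'))
a=cv2.resize(d['scene'][0]['img'][110:182,155:225],None,fx=6,fy=6,interpolation=cv2.INTER_CUBIC)
b=cv2.resize(d['top'][0]['img'][180:227,340:440],None,fx=3.6,fy=3.6,interpolation=cv2.INTER_CUBIC)
print(a.shape,b.shape)
b=cv2.copyMakeBorder(b,0,a.shape[0]-b.shape[0],0,0,cv2.BORDER_CONSTANT)
save(np.hstack([a,b]),'pics/pur.png',1)
```

```text
[0.51214913 0.26855503] [0.4866558  0.14720864] 0.1239953906339553 -1.7778721450288621
jaw [0.4761693  0.09729367] [0.47514225 0.092405  ]
tray [0.59750062 0.14841202] [0.73101704 0.12529955]
(432, 420, 3) (169, 360, 3)
```

View pics/pur.png

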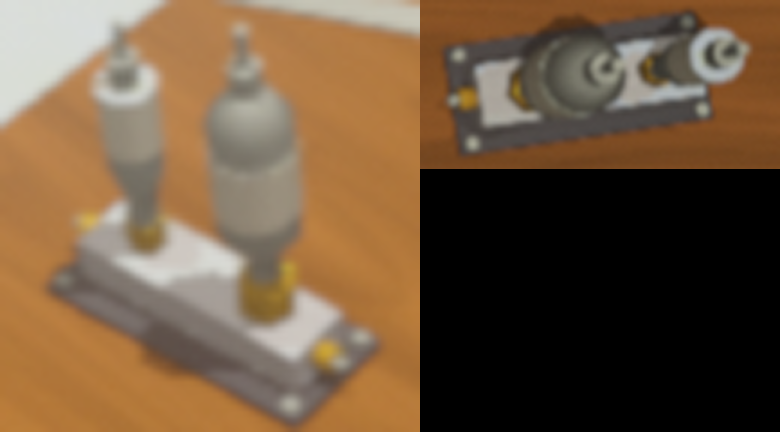

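Run:
```python
from h import *
import pickle
from scipy.optimize import least_squares
d=pickle.load(open('d0.pkl','rb'))
T=[((447,47),(45,55,8)),((703,13),(45,-155,8)),((716,117),(-45,-155,8)),((463,152),(-45,55,8)),((605,66),(0,0,275)),((736,50),(0,-100,230))]
S=[((240,28),(0,0,275)),((119,28),(0,-100,230)),((292,424),(45,55,4)),((380,345),(-45,55,4)),((50,287),(45,-155,4)),((266,292),(0,0,58))]
px={'top':np.array([((u-420+.5)/3.6-.5+340,(v+.5)/3.6-.5+180) for (u,v),_ in T]),'scene':np.array([((u+.5)/6-.5+155,(v+.5)/6-.5+110) for (u,v),_ in S])}
L={'top':np.array([p for _,p in T])/1e3,'scene':np.array([p for _,p in S])/1e3}
def w(p,l):
    c,s=np.cos(p[2]),np.sin(p[2]);return np.c_[p[0]+c*l[:,0]-s*l[:,1],p[1]+s*l[:,0]+c*l[:,1],l[:,2]]
for use in(['top'],['scene'],['top','scene']):
    r=least_squares(lambda p:np.concatenate([(proj(*d[n],w(p,L[n]))-px[n]).ravel() for n in use]),[.517,-.26,.126],loss='soft_l1')
    print(use,r.x.round(4));print(r.fun.reshape(-1,2).round(1).tolist())
f=lambda u,v,z:atz(*d['top'],((u+.5)/1.5-.5,(v+.5)/1.5-.5),z)
print('beaker top',f(463,351,.085),'scene rim',atz(*d['scene'],(374/1.5,248/1.5),.085),'scene base',atz(*d['scene'],(374/1.5,271/1.5),0.0))
go([.36,-.29,.17],-11.9)
go([.36,.10,.17],-11.9)
```

```text
['top'] [ 0.5179 -0.2619  0.1267]
[[-0.7, -0.4], [-1.8, -0.5], [-0.4, 0.8], [-0.5, 0.8], [4.0, -0.4], [2.1, 0.0]]
['scene'] [ 0.5155 -0.2596  0.1217]
[[0.1, 0.2], [-0.1, -1.2], [0.2, 0.8], [0.3, 0.0], [-0.7, -0.1], [0.0, -0.2]]
['top', 'scene'] [ 0.5169 -0.2603  0.1292]
[[-1.3, -0.0], [-2.4, -0.3], [-0.9, 1.0], [-1.0, 1.2], [3.3, -0.0], [1.5, 0.3], [-0.4, 0.4], [-0.7, -1.0], [-0.0, 0.9], [-0.1, 0.0], [-1.2, 0.2], [-0.4, -0.1]]
beaker top [ 0.4351475  -0.07954072  0.085     ] scene rim [ 0.42996753 -0.07789457  0.085     ] scene base [ 4.29746050e-01 -7.71041781e-02 -2.22044605e-16]
shift [-0.459  -0.0313 -0.0124] rot [-0.0001  0.0005 -0.0018] deg 0.1 shift after rot [-0.4589 -0.0321 -0.0126]
shift [-0.0775 -0.1124 -0.0125] rot [-0.0001  0.0005 -0.0018] deg 0.1 shift after rot [-0.0773 -0.1125 -0.0126]
```

drive_tool(steps=[{"delta_pos":[-0.025,-0.036,-0.004],"rot":[0,0,0],"hand":0.06},{"delta_pos":[-0.025,-0.036,-0.004],"rot":[0,0,0],"hand":0.06},{"delta_pos":[-0.027,-0.036,-0.004],"rot":[0,0,0],"hand":0.06},{"delta_pos":[-0.042,0.009,0],"rot":[0,0,0],"hand":0.06},{"delta_pos":[-0.048,0.009,0],"rot":[0,0,0],"hand":0.06},{"delta_pos":[-0.048,0.009,0],"rot":[0,0,0],"hand":0.06},{"delta_pos":[-0.048,0.009,0],"rot":[0,0,0],"hand":0.06},{"delta_pos":[-0.048,0.009,0],"rot":[0,0,0],"hand":0.06},{"delta_pos":[-0.048,0.009,0],"rot":[0,0,0],"hand":0.06},{"delta_pos":[-0.048,0.009,0],"rot":[0,0,0],"hand":0.06},{"delta_pos":[-0.048,0.009,0],"rot":[0,0,0],"hand":0.06},{"delta_pos":[0,0.0,0],"rot":[0,0,0],"hand":0.06}])

```text
time_s: 8.72
ee_pos: [0.3549, -0.2887, 0.1697]
eef_rot: [[0.215, 0.977, 0.0], [0.977, -0.215, -0.001], [-0.001, 0.0, -1.0]]
wrist_force: [-0.1, 0.6, -0.6]
finger_gap: 0.0598
finger_force: 0.0
```

Run:
```python
from h import *
import pickle
cap('top')
c,M=cap('wrist');pickle.dump((c,M),open('w4.pkl','wb'))
o=robot.observe();print(o['ee_pos'],M[:3,3])
p=proj(c,M,[[.516,-.26,.058]])[0];print(p)
u,v=p.astype(int);u0,v0=max(0,u-55),max(0,v-50);print(u0,v0)
save(c['img'][v0:v0+90,u0:u0+110],'pics/nut.png',6)
```

```text
[ 0.35615918 -0.28448183  0.16935732] [ 0.37064311 -0.21594961  0.31855966]
[425.60475333 126.11667223]
370 76
```

View pics/nut.png

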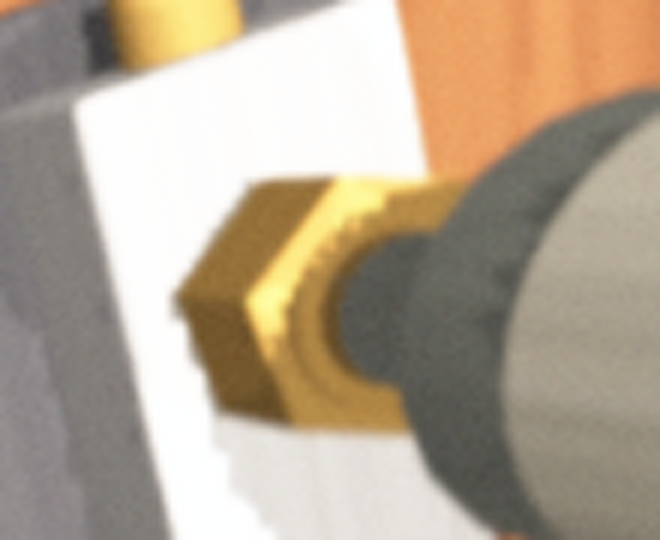

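Run:
```python
from h import *
import pickle
from scipy.optimize import least_squares
c,M=pickle.load(open('w4.pkl','rb'))
f=lambda u,v:((u+.5)/6-.5+370,(v+.5)/6-.5+76)
px=np.array([f(*p) for p in[(335,180),(248,300),(293,425),(255,183),(180,303),(215,412)]])
def P(p):
    a=p[2]+np.array([-np.pi/3,0,np.pi/3]);a=np.r_[a,a];z=np.r_[[.069]*3,[.047]*3]
    return np.c_[p[0]+.0208*np.cos(a),p[1]+.0208*np.sin(a),z]
for a0 in (2.8,3.3,3.7):
    r=least_squares(lambda p:(proj(c,M,P(p))-px).ravel(),[.516,-.26,a0]);print(r.x,np.degrees(r.x[2]),r.cost,r.fun.reshape(-1,2).round(1).tolist())
print(atz(c,M,f(78,108),.042)[:2],atz(c,M,f(398,-3),.042)[:2],'tube/fit')
v=np.array(atz(c,M,f(398,-3),.042))-atz(c,M,f(78,108),.042);print('yaw',np.arctan2(v[1],v[0]),np.linalg.norm(v))
```

```text
[ 0.51723302 -0.26053577  2.89915185] 166.10916525524766 4.686430310293077 [[0.7, -0.9], [-0.5, 0.7], [0.3, 1.4], [0.3, -0.9], [-1.5, -1.0], [0.6, 0.7]]
[ 0.51723302 -0.26053577  2.89915195] 166.10917104283396 4.686430310289505 [[0.7, -0.9], [-0.5, 0.7], [0.3, 1.4], [0.3, -0.9], [-1.5, -1.0], [0.6, 0.7]]
[ 0.51723302 -0.26053577  2.89915202] 166.10917503460567 4.686430310297351 [[0.7, -0.9], [-0.5, 0.7], [0.3, 1.4], [0.3, -0.9], [-1.5, -1.0], [0.6, 0.7]]
[ 0.48791372 -0.22500103] [ 0.53718184 -0.21903205] tube/fit
yaw 0.12056537984341406 0.049628384663879005
```

Run:
```python
from h import *
go([.4975,.1986,.10],-11.87)
```

```text
shift [0.5019 0.0375 0.0695] rot [-0.0006 -0.0003 -0.0029] deg 0.2 shift after rot [0.5018 0.039  0.0694]
```

drive_tool(steps=[{"delta_pos":[0.05,-0.01,0],"rot":[0,0,0],"hand":0.05},{"delta_pos":[0.055,0,0],"rot":[0,0,0],"hand":0.05},{"delta_pos":[0.055,0,0],"rot":[0,0,0],"hand":0.05},{"delta_pos":[0.055,0,0],"rot":[0,0,0],"hand":0.05},{"delta_pos":[0.055,0,0],"rot":[0,0,0],"hand":0.05},{"delta_pos":[0.055,0,0],"rot":[0,0,0],"hand":0.05},{"delta_pos":[0.055,0.0,0],"rot":[0,0,0],"hand":0.05},{"delta_pos":[0.055,0.018,0.02],"rot":[0,0,0],"hand":0.05},{"delta_pos":[0.05,0.02,0.03],"rot":[0,0,0],"hand":0.05},{"delta_pos":[0.017,0.01,0.02],"rot":[0,0,-0.003],"hand":0.05},{"delta_pos":[0,0,0],"rot":[0,0,0],"hand":0.05}])

```text
time_s: 10.2
ee_pos: [0.4958, 0.2003, 0.0974]
eef_rot: [[0.201, 0.98, -0.004], [0.98, -0.201, -0.003], [-0.003, -0.003, -1.0]]
wrist_force: [-0.4, 0.5, 0.2]
finger_gap: 0.0502
finger_force: 0.0
```

Run:
```python
from h import *
go([.4975,.1986,.016],-11.87)
```

```text
shift [-0.0011  0.0022  0.0814] rot [-0.0031  0.0034  0.0051] deg 0.4 shift after rot [-0.0013  0.002   0.0814]
```

drive_tool(steps=[{"delta_pos":[0,0,0.035],"rot":[0,0,0],"hand":0.05},{"delta_pos":[0,0,0.03],"rot":[0,0,0],"hand":0.05},{"delta_pos":[0,0,0.014],"rot":[0,0,0.003],"hand":0.05},{"delta_pos":[0,0,0],"rot":[0,0,0],"hand":0.05},{"delta_pos":[0,0,0],"rot":[0,0,0],"hand":0.05}])

```text
time_s: 10.82
ee_pos: [0.4982, 0.1994, 0.0219]
eef_rot: [[0.207, 0.978, 0.001], [0.978, -0.207, 0.001], [0.001, 0.001, -1.0]]
wrist_force: [0.1, 1.6, -0.1]
finger_gap: 0.0501
finger_force: 0.0
```

Run:
```python
from h import *
go([.4975,.1986,.016],-11.87);print(robot.observe()['ee_pos'])
```

```text
shift [-0.001  -0.0006  0.0059] rot [ 0.0011 -0.0014 -0.001 ] deg 0.1 shift after rot [-0.0009 -0.0006  0.0059]
[0.49823336 0.1994095  0.02190956]
```

drive_tool(squeeze=55, steps=[{"delta_pos":[-0.001,0,0.006],"rot":[0,0,0],"hand":0.05},{"delta_pos":[0,0,0],"rot":[0,0,0],"hand":0.05},{"delta_pos":[0,0,0],"rot":[0,0,0],"hand":0.0},{"delta_pos":[0,0,0],"rot":[0,0,0],"hand":0.0},{"delta_pos":[0,0,0],"rot":[0,0,0],"hand":0.0},{"delta_pos":[0,0,0],"rot":[0,0,0],"hand":0.0},{"delta_pos":[0,0,-0.02],"rot":[0,0,0],"hand":0.0},{"delta_pos":[0,0.0,-0.033],"rot":[0,0,0],"hand":0.0},{"delta_pos":[0,0,0],"rot":[0,0,0],"hand":0.0},{"delta_pos":[0,0,0],"rot":[0,0,0],"hand":0.0}])

```text
time_s: 12.08
ee_pos: [0.4969, 0.1981, 0.067]
eef_rot: [[0.206, 0.978, -0.001], [0.978, -0.206, -0.0], [-0.0, -0.001, -1.0]]
wrist_force: [-0.5, -0.3, -1.0]
finger_gap: 0.0235
finger_force: 55.0
```

Run:
```python
from h import *
print(robot.observe()['ee_pos']); go([.5425,-.0355,.069],9.5)
```

```text
[0.49694295 0.1981486  0.0669907 ]
shift [-0.2192  0.0928 -0.002 ] rot [-6.000e-04  1.000e-04 -3.737e-01] deg 21.4 shift after rot [-0.238   0.0064 -0.002 ]
```

drive_tool(steps=[{"delta_pos":[-0.015,0.025,-0.002],"rot":[0,0,0],"hand":0.0},{"delta_pos":[-0.03,0.035,0],"rot":[0,0,0],"hand":0.0},{"delta_pos":[-0.04,0.033,0],"rot":[0,0,0],"hand":0.0},{"delta_pos":[-0.045,0,0],"rot":[0,0,0],"hand":0.0},{"delta_pos":[-0.045,0,0],"rot":[0,0,0],"hand":0.0},{"delta_pos":[-0.044,0,0],"rot":[0,0,0],"hand":0.0},{"delta_pos":[0,0,0],"rot":[0,0,-0.125],"hand":0.0},{"delta_pos":[0,0,0],"rot":[0,0,-0.125],"hand":0.0},{"delta_pos":[0,0,0],"rot":[0,0,-0.124],"hand":0.0},{"delta_pos":[0,0,0],"rot":[0,0,0],"hand":0.0},{"delta_pos":[0,0,0],"rot":[0,0,0],"hand":0.0}])

```text
time_s: 13.45
ee_pos: [0.5427, -0.0354, 0.0689]
eef_rot: [[-0.162, 0.987, -0.001], [0.987, 0.162, -0.0], [-0.0, -0.001, -1.0]]
wrist_force: [-0.3, -0.6, -0.4]
finger_gap: 0.0232
finger_force: 55.0
```

Run:
```python
from h import *
import pickle
go([.4913,-.1067,.069],9.5)
c,M=cap('top');pickle.dump((c,M),open('t5.pkl','wb'))
a=c['img'][140:270,270:400];s=cap('scene');pickle.dump(s,open('s5.pkl','wb'))
b=s[0]['img'][110:240,150:280]
save(np.hstack([a,b]),'pics/c5.png',3)
```

```text
shift [-0.062  -0.0623 -0.    ] rot [-0.0012  0.0001 -0.0027] deg 0.2 shift after rot [-0.0619 -0.0624 -0.0001]
```

View pics/c5.png

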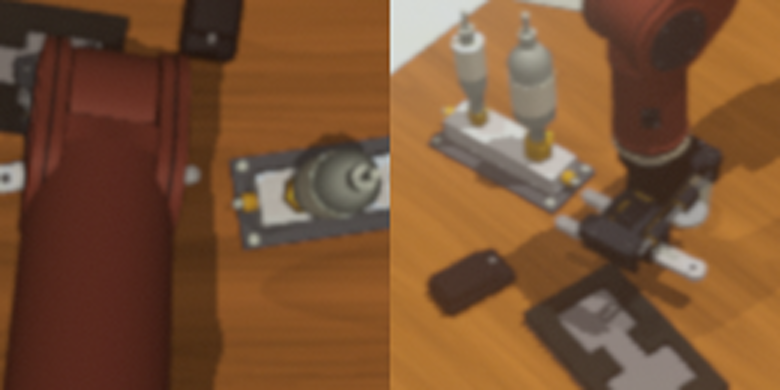

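Run:
```python
from h import *
import pickle
c,M=pickle.load(open('s5.pkl','rb'))
f=lambda u,v,z:atz(c,M,((u-390+.5)/3-.5+150,(v+.5)/3-.5+110),z)[:2]
h=np.array([-.162,.987]);y=np.array([.987,.162]);T=np.array([.5427,-.0354]);J=T-.106*h
print('pred tips',J-.019*h-.0265*y,J-.019*h+.0265*y,'end',T+.069*h)
print('meas',f(585,194,.058),f(559,220,.058),f(706,270,.058))
print(proj(c,M,[[*(J-.019*h-.0265*y),.058],[*(J-.019*h+.0265*y),.058],[*(T+.069*h),.058]])*3+[390-450,-330])
```

```text
pred tips [ 0.5367945 -0.163068 ] [ 0.5891055 -0.154482 ] end [0.531522 0.032703]
meas [ 0.53276762 -0.15678648] [ 0.58414284 -0.14919845] [0.51934238 0.03323557]
[[578.08031473 192.15675546]
 [552.00376632 218.98123205]
 [697.66486277 274.58973133]]
```

drive_tool(steps=[{"delta_pos":[-0.02,-0.012,0],"rot":[0,0,0],"hand":0.0},{"delta_pos":[-0.025,-0.02,0],"rot":[0,0,0],"hand":0.0},{"delta_pos":[-0.017,-0.02,0],"rot":[0,0,0],"hand":0.0},{"delta_pos":[0,-0.01,0],"rot":[0,0,0],"hand":0.0},{"delta_pos":[0,0,0],"rot":[0,0,0],"hand":0.0},{"delta_pos":[0,0,0],"rot":[0,0,0],"hand":0.0}])

```text
time_s: 14.3
ee_pos: [0.493, -0.1055, 0.0697]
eef_rot: [[-0.167, 0.986, 0.001], [0.986, 0.167, 0.0], [0.0, 0.001, -1.0]]
wrist_force: [0.3, 0.8, -1.3]
finger_gap: 0.023
finger_force: 55.0
```

Run:
```python
from h import *
import pickle
o=robot.observe();print(o['ee_pos'],o['wrist_force'],o['torque']); go([.4913,-.1067,.069],9.5)
s=cap('scene');pickle.dump(s,open('s6.pkl','wb'))
save(s[0]['img'][140:200,175:255],'pics/c6.png',9)
```

```text
[ 0.49295153 -0.10554677  0.06973988] [ 0.331942    0.76710255 -1.29547565] [-0.07571314  0.02589426  0.10276975]
shift [-0.0009 -0.0018  0.0007] rot [ 0.0007 -0.0002  0.0017] deg 0.1 shift after rot [-0.0009 -0.0018  0.0007]
```

View pics/c6.png

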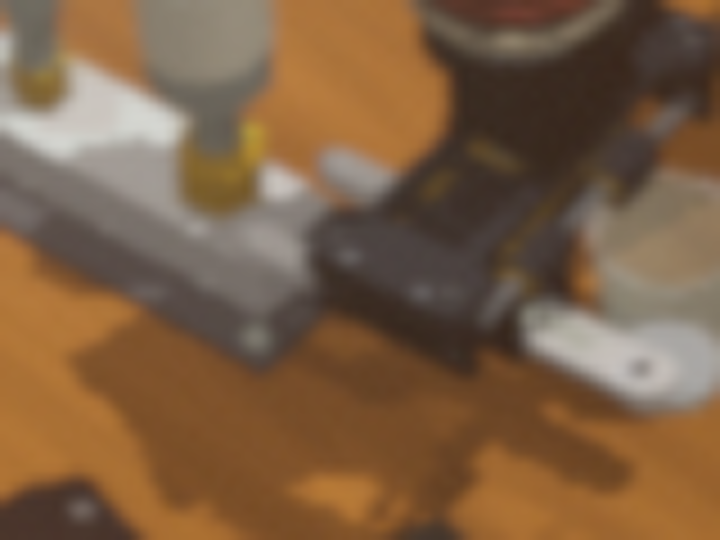

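Run:
```python
from h import *
import pickle
c,M=pickle.load(open('s6.pkl','rb'))
f=lambda u,v,z:atz(c,M,((u+.5)/9-.5+175,(v+.5)/9-.5+140),z)[:2]
h=np.array([-.167,.986]);y=np.array([.986,.167]);T=np.array([.493,-.1055]);J=T-.106*h
tip=f(322,168,.058);nut=f(219,170,.058);end=f(718,378,.06)
hole=f(642,369,.063)
print('tip',tip,'pred',J-.019*h-.0265*y);print('nut',nut);print('hole',hole,'lateral from TCP',(hole-T)@y,'along',(hole-T)@h)
d=tip-nut;print('rel meas: along h',d@h,'along y',d@y)
d=J-.019*h-.0265*y-[.517,-.2605];print('rel pred',d@h,d@y)
W=[[*(T+.06*h),.063],[*(J-.019*h-.0265*y),.058],[.517,-.2605,.058]]
print((proj(c,M,W)-[175,140])*9)
```

```text
tip [ 0.48627118 -0.22781357] pred [ 0.487746  -0.2331755]
nut [ 0.51696516 -0.25838845]
hole [ 0.47901394 -0.04906086] lateral from TCP -0.004364913588348436 along 0.057984666148250465
rel meas: along h 0.03527272421045147 along y -0.025158258642950702
rel pred 0.03182737500000004 -0.02428125250000005
[[636.17649027 373.80555322]
 [306.63850144 159.5266731 ]
 [211.50034958 163.55989564]]
```

drive_tool(steps=[{"delta_pos":[-0.005,-0.001,0],"rot":[0,0,0],"hand":0.0},{"delta_pos":[-0.005,0,0],"rot":[0,0,0],"hand":0.0},{"delta_pos":[-0.005,0,0],"rot":[0,0,0],"hand":0.0},{"delta_pos":[0,0,0],"rot":[0,0,0],"hand":0.0}])

```text
time_s: 14.85
ee_pos: [0.4938, -0.1223, 0.0696]
eef_rot: [[-0.164, 0.986, -0.0], [0.986, 0.164, -0.0], [-0.0, -0.0, -1.0]]
wrist_force: [-0.1, -0.0, -1.1]
finger_gap: 0.0233
finger_force: 55.0
```

```bash
cat >> h.py <<'E'
def rel(a=.106,n=(.517,-.2605)):
    o=robot.observe();R=o['eef_rot'];h=R[:2,0];y=R[:2,1];J=o['ee_pos'][:2]-a*h;d=J-n
    print('t',o['time_s'].__round__(2),'z',o['ee_pos'][2].round(4),'toolY deg',np.degrees(np.arctan2(y[1],y[0])).round(2),'jaw back',(d@h).round(4),'lat',(d@y).round(4),'F tool',(R.T@o['wrist_force']).round(1),'M',o['torque'].round(2),'gap',o['finger_gap'].round(4))
E
python3 -c "
from h import *
rel()"
```

```text
Traceback (most recent call last):
  File "h.py", line 32, in rel
    print('t',o['time_s'].__round__(2),'z',o['ee_pos'][2].round(4),'toolY deg',np.degrees(np.arctan2(y[1],y[0])).round(2),'jaw back',(d@h).round(4),'lat',(d@y).round(4),'F tool',(R.T@o['wrist_force']).round(1),'M',o['torque'].round(2),'gap',o['finger_gap'].round(4))
                                                                                                                                                                                                                                                 ^^^^^^^^^^^^^^^^^^^^^
AttributeError: 'float' object has no attribute 'round'
```

drive_tool(steps=[{"delta_pos":[-0.005,-0.0016,0],"rot":[0,0,-0.015],"hand":0.0},{"delta_pos":[-0.005,-0.0016,0],"rot":[0,0,-0.015],"hand":0.0},{"delta_pos":[-0.005,-0.0016,0],"rot":[0,0,-0.015],"hand":0.0},{"delta_pos":[0,0,0],"rot":[0,0,0],"hand":0.0}])

```text
time_s: 15.35
ee_pos: [0.4916, -0.1379, 0.0696]
eef_rot: [[-0.209, 0.978, 0.0], [0.978, 0.209, -0.0], [-0.0, -0.0, -1.0]]
wrist_force: [0.4, -0.1, -1.5]
finger_gap: 0.0231
finger_force: 55.0
```

```bash
sed -i "s/o\['finger_gap'\].round(4)/round(o['finger_gap'],4)/" h.py
python3 -c "
from h import *
rel()"
```

```text
t 15.35 z 0.0696 toolY deg 12.05 jaw back 0.0192 lat 0.0008 F tool [-0.2  0.4  1.5] M [-0.02  0.08  0.01] gap 0.0231
```

drive_tool(steps=[{"delta_pos":[-0.004,-0.0005,0],"rot":[0,0,0],"hand":0.0},{"delta_pos":[-0.004,0,0],"rot":[0,0,0],"hand":0.0},{"delta_pos":[-0.004,0,0],"rot":[0,0,0],"hand":0.0},{"delta_pos":[-0.004,0,0],"rot":[0,0,0],"hand":0.0},{"delta_pos":[0,0,0],"rot":[0,0,0],"hand":0.0}])

```text
time_s: 15.98
ee_pos: [0.4946, -0.1535, 0.0696]
eef_rot: [[-0.209, 0.978, 0.0], [0.978, 0.209, -0.0], [-0.0, -0.0, -1.0]]
wrist_force: [-0.2, -0.7, -1.9]
finger_gap: 0.0233
finger_force: 55.0
```

```bash
python3 -c "
from h import *
rel()"
```

```text
t 15.97 z 0.0696 toolY deg 12.05 jaw back 0.0033 lat 0.0004 F tool [-0.6 -0.3  1.9] M [-0.03  0.02 -0.02] gap 0.0233
```

drive_tool(steps=[{"delta_pos":[-0.003,0,0],"rot":[0,0,0],"hand":0.0},{"delta_pos":[0,0,0],"rot":[0,0,0],"hand":0.0},{"delta_pos":[-0.0002,0.0064,0],"rot":[0,0,0.06],"hand":0.0},{"delta_pos":[-0.0002,0.0064,0],"rot":[0,0,0.06],"hand":0.0},{"delta_pos":[-0.0002,0.0064,0],"rot":[0,0,0.06],"hand":0.0},{"delta_pos":[-0.0002,0.0064,0],"rot":[0,0,0.06],"hand":0.0},{"delta_pos":[0,0,0],"rot":[0,0,0],"hand":0.0}])

```text
time_s: 16.85
ee_pos: [0.5204, -0.1537, 0.0693]
eef_rot: [[0.029, 1.0, -0.001], [1.0, -0.029, -0.0], [-0.0, -0.001, -1.0]]
wrist_force: [-1.0, -0.1, -1.0]
finger_gap: 0.0233
finger_force: 55.0
```

```bash
python3 -c "
from h import *
rel()"
```

```text
t 16.85 z 0.0693 toolY deg -1.63 jaw back 0.0008 lat 0.0004 F tool [-0.2 -1.   1. ] M [-0.19  0.24 -0.01] gap 0.0233
```

drive_tool(steps=[{"delta_pos":[-0.0002,0.0064,0],"rot":[0,0,0.06],"hand":0.0},{"delta_pos":[-0.0002,0.0064,0],"rot":[0,0,0.06],"hand":0.0},{"delta_pos":[-0.0002,0.0064,0],"rot":[0,0,0.06],"hand":0.0},{"delta_pos":[-0.0002,0.0064,0],"rot":[0,0,0.06],"hand":0.0}])

```text
time_s: 17.35
ee_pos: [0.5454, -0.1574, 0.0694]
eef_rot: [[0.266, 0.964, -0.001], [0.964, -0.266, 0.0], [-0.0, -0.001, -1.0]]
wrist_force: [-2.7, 0.0, -1.2]
finger_gap: 0.0231
finger_force: 55.0
```

```bash
python3 -c "
from h import *
rel()"
```

```text
t 17.35 z 0.0694 toolY deg -15.42 jaw back 0.0009 lat -0.0 F tool [-0.7 -2.6  1.2] M [-0.2   0.56  0.18] gap 0.0231
```

drive_tool(steps=[{"delta_pos":[-0.0002,0.0064,0],"rot":[0,0,0.06],"hand":0.0},{"delta_pos":[-0.0002,0.0064,0],"rot":[0,0,0.06],"hand":0.0},{"delta_pos":[-0.0001,0.0032,0],"rot":[0,0,0.03],"hand":0.0},{"delta_pos":[0,0,0],"rot":[0,0,0],"hand":0.0}])

```text
time_s: 17.85
ee_pos: [0.5607, -0.1628, 0.0694]
eef_rot: [[0.406, 0.914, -0.001], [0.914, -0.406, 0.0], [-0.0, -0.001, -1.0]]
wrist_force: [-2.1, 0.8, -1.5]
finger_gap: 0.0229
finger_force: 55.0
```

```bash
python3 -c "
from h import *
rel()"
```

```text
t 17.85 z 0.0694 toolY deg -23.95 jaw back 0.001 lat 0.0003 F tool [-0.2 -2.2  1.5] M [0.06 0.49 0.11] gap 0.0229
```

Now small steps to the stop.

drive_tool(steps=[{"delta_pos":[0,0.0032,0],"rot":[0,0,0.03],"hand":0.0},{"delta_pos":[0,0.0021,0],"rot":[0,0,0.02],"hand":0.0},{"delta_pos":[0,0,0],"rot":[0,0,0],"hand":0.0}])

```text
time_s: 18.23
ee_pos: [0.5657, -0.1652, 0.0695]
eef_rot: [[0.452, 0.892, -0.0], [0.892, -0.452, -0.0], [-0.0, -0.0, -1.0]]
wrist_force: [-2.7, -0.2, -1.1]
finger_gap: 0.0235
finger_force: 55.0
```

```bash
python3 -c "
from h import *
rel()"
```

```text
t 18.23 z 0.0695 toolY deg -26.89 jaw back 0.001 lat 0.0004 F tool [-1.4 -2.3  1.1] M [0.08 0.62 0.1 ] gap 0.0235
```

drive_tool(steps=[{"delta_pos":[0,0.0022,0],"rot":[0,0,0.02],"hand":0.0},{"delta_pos":[0,0.0022,0],"rot":[0,0,0.02],"hand":0.0},{"delta_pos":[0,0,0],"rot":[0,0,0],"hand":0.0}])

```text
time_s: 18.6
ee_pos: [0.5697, -0.1673, 0.0695]
eef_rot: [[0.488, 0.873, -0.0], [0.873, -0.488, -0.0], [-0.0, -0.0, -1.0]]
wrist_force: [-2.4, 0.1, -0.4]
finger_gap: 0.0233
finger_force: 55.0
```

```bash
python3 -c "
from h import *
rel()"
```

```text
t 18.6 z 0.0695 toolY deg -29.2 jaw back 0.0011 lat 0.0005 F tool [-1.1 -2.2  0.4] M [0.08 0.75 0.04] gap 0.0233
```

drive_tool(steps=[{"delta_pos":[0,0.0022,0],"rot":[0,0,0.02],"hand":0.0},{"delta_pos":[0,0.0022,0],"rot":[0,0,0.02],"hand":0.0},{"delta_pos":[0,0,0],"rot":[0,0,0],"hand":0.0}])

```text
time_s: 18.98
ee_pos: [0.573, -0.1695, 0.0693]
eef_rot: [[0.523, 0.852, -0.001], [0.852, -0.523, 0.0], [-0.001, -0.001, -1.0]]
wrist_force: [-5.1, 0.0, -0.7]
finger_gap: 0.0234
finger_force: 55.0
```

```bash
python3 -c "
from h import *
rel()"
```

```text
t 18.98 z 0.0693 toolY deg -31.52 jaw back 0.0009 lat 0.0002 F tool [-2.7 -4.4  0.7] M [0.07 1.25 0.18] gap 0.0234
```

drive_tool(steps=[{"delta_pos":[0,0.0022,0],"rot":[0,0,0.02],"hand":0.0},{"delta_pos":[0,0,0],"rot":[0,0,0],"hand":0.0},{"delta_pos":[0,0,0],"rot":[0,0,0],"hand":0.0}])

```text
time_s: 19.35
ee_pos: [0.5745, -0.1706, 0.0691]
eef_rot: [[0.539, 0.842, -0.002], [0.842, -0.539, 0.0], [-0.001, -0.002, -1.0]]
wrist_force: [-6.0, 1.8, -0.4]
finger_gap: 0.0234
finger_force: 55.0
```

```bash
python3 -c "
from h import *
rel()"
```

```text
t 19.35 z 0.0691 toolY deg -32.64 jaw back 0.0007 lat -0.0001 F tool [-1.7 -6.   0.4] M [0.03 1.54 0.27] gap 0.0234
```

drive_tool(steps=[{"delta_pos":[0,0.002,0],"rot":[0,0,0.018],"hand":0.0},{"delta_pos":[0,0,0],"rot":[0,0,0],"hand":0.0},{"delta_pos":[0,0,0],"rot":[0,0,0],"hand":0.0}])

```text
time_s: 19.73
ee_pos: [0.5757, -0.1717, 0.069]
eef_rot: [[0.554, 0.832, -0.003], [0.832, -0.554, 0.0], [-0.001, -0.003, -1.0]]
wrist_force: [-8.3, 0.2, -1.0]
finger_gap: 0.0231
finger_force: 55.1
```

```bash
python3 -c "
from h import *
rel()"
```

```text
t 19.73 z 0.069 toolY deg -33.67 jaw back 0.0005 lat -0.0004 F tool [-4.5 -7.   1. ] M [0.16 1.8  0.32] gap 0.0231
```

drive_tool(steps=[{"delta_pos":[0,-0.0043,0],"rot":[0,0,-0.04],"hand":0.0},{"delta_pos":[0,-0.0043,0],"rot":[0,0,-0.04],"hand":0.0},{"delta_pos":[0,-0.0043,0],"rot":[0,0,-0.04],"hand":0.0},{"delta_pos":[0,-0.0043,0],"rot":[0,0,-0.04],"hand":0.0},{"delta_pos":[0,0,0],"rot":[0,0,0],"hand":0.0},{"delta_pos":[0.004,0,0],"rot":[0,0,0],"hand":0.0}])

```text
time_s: 20.48
ee_pos: [0.5642, -0.1595, 0.0698]
eef_rot: [[0.415, 0.91, 0.001], [0.91, -0.415, -0.0], [0.0, 0.001, -1.0]]
wrist_force: [0.0, 0.4, -1.0]
finger_gap: 0.0234
finger_force: 55.0
```

```bash
python3 -c "
from h import *
rel()"
```

```text
t 20.48 z 0.0698 toolY deg -24.51 jaw back 0.0054 lat 0.001 F tool [ 0.4 -0.2  1. ] M [-0.05  0.11 -0.02] gap 0.0234
```

drive_tool(steps=[{"delta_pos":[0.008,-0.0005,0],"rot":[0,0,0],"hand":0.0},{"delta_pos":[0.01,0,0],"rot":[0,0,0],"hand":0.0},{"delta_pos":[0.012,0,0],"rot":[0,0,0],"hand":0.0},{"delta_pos":[0.015,0,0],"rot":[0,0,0],"hand":0.0},{"delta_pos":[0.015,0,0],"rot":[0,0,0],"hand":0.0},{"delta_pos":[0.015,0,-0.01],"rot":[0,0,0],"hand":0.0},{"delta_pos":[0.01,0,-0.02],"rot":[0,0,0],"hand":0.0},{"delta_pos":[0,0,0],"rot":[0,0,0],"hand":0.0},{"delta_pos":[0,0,0],"rot":[0,0,0],"hand":0.0}])

```text
time_s: 21.6
ee_pos: [0.5984, -0.082, 0.0993]
eef_rot: [[0.414, 0.91, -0.0], [0.91, -0.414, -0.0], [-0.0, -0.0, -1.0]]
wrist_force: [-1.1, 0.7, -1.4]
finger_gap: 0.0233
finger_force: 55.0
```

Run:
```python
from h import *
rel()
# tray corner based pose: from w3 picture
c=np.array([.59750062,.14841202]);e=np.array([.73101704,.12529955])
mid=(c+e)/2;ty=(e-c)/np.linalg.norm(e-c);tx=np.array([ty[1],-ty[0]]);print('edge',np.linalg.norm(e-c),np.arctan2(tx[1],tx[0]),'origin',mid+tx*.185)
```

```text
t 21.6 z 0.0993 toolY deg -24.48 jaw back 0.0902 lat 0.0001 F tool [ 0.2 -1.3  1.4] M [-0.04  0.15 -0.01] gap 0.0233
edge 0.13550210581063782 -1.7422035141210772 origin [ 0.63270355 -0.04543317]
```

```bash
cat > tray.py <<'E'
from h import *
from matplotlib.path import Path if False else None
E
cat > tray.py <<'E'
from h import *
from scipy.optimize import minimize
def inrec(p):
    x,y=p[:,0],np.abs(p[:,1])
    return ((x>-.051)&(x<.0225)&(y<.0365))|((x>=-.152)&(x<=-.092)&(y<.046))|((x>=-.092)&(x<=-.051)&(y<.0175))|((x>-.178)&(x<-.152)&(y<.0155))
def intray(p): return (p[:,0]>-.185)&(p[:,0]<.045)&(np.abs(p[:,1])<.065)
def fit(c,M,p0,mask=None,step=1):
    K=np.array(c['K']);H,W=c['img'].shape[:2];u,v=np.meshgrid(np.arange(0,W,step),np.arange(0,H,step));uv=np.c_[u.ravel(),v.ravel()].astype(float)
    n=cv2.undistortPoints(uv[:,None],K,np.array([float(c['k1']),0,0,0.]))[:,0];d=np.c_[n,np.ones(len(n))]@M[:3,:3].T;o=M[:3,3]
    at=lambda z:(o+d*((z-o[2])/d[:,2:]))[:,:2]
    a,b=at(.02),at(.01);loc=lambda p,q:(lambda c_,s_:(q-p[:2])@np.array([[c_,-s_],[s_,c_]]))(np.cos(p[2]),np.sin(p[2]))
    l=loc(p0,a);k=(l[:,0]>-.205)&(l[:,0]<.065)&(np.abs(l[:,1])<.085)&(d[:,2]<0)
    if mask is not None:k&=mask[v.ravel(),u.ravel()]
    a,b=a[k],b[k];I=cv2.GaussianBlur(c['img'],(0,0),.8)[v.ravel()[k],u.ravel()[k]].astype(float)
    def cost(p,ret=False):
        la,lb=loc(p,a),loc(p,b);L=np.where(~intray(la),2,np.where(inrec(la)&inrec(lb),1,0));r=0
        for q in range(3):
            s=I[L==q]
            if len(s):r+=np.abs(s-np.median(s,0)).sum()
        return r/len(I)
    best=min((minimize(cost,np.array(p0)+[dx,dy,0],method='Nelder-Mead',options=dict(initial_simplex=np.array(p0)+[dx,dy,0]+np.array([[0,0,0],[.006,0,0],[0,.006,0],[0,0,.03]]),xatol=1e-5,fatol=1e-4)) for dx in(-.004,.004) for dy in(-.004,.004)),key=lambda r:r.fun)
    return best.x,best.fun,cost(p0),k.sum()
E
python3 - <<'E'
from tray import *
import pickle
p0=[.6365,-.049,-1.73]
print(fit(*pickle.load(open('d0.pkl','rb'))['top'],p0))
c,M=pickle.load(open('w3.pkl','rb'))
m=np.zeros((384,512),bool);m[:212,300:]=1
print(fit(c,M,p0,m))
go([.555,-.03,.20],-8.5)
E
```

```text
(array([ 0.63708248, -0.04894618, -1.73215304]), np.float64(15.032786885245901), np.float64(15.23271151309591), np.int64(5307))
(array([ 0.63731119, -0.04605478, -1.73261926]), np.float64(45.79581502006497), np.float64(52.88400535065928), np.int64(10466))
shift [ 0.0293 -0.061  -0.1007] rot [-2.000e-04  2.000e-04 -2.789e-01] deg 16.0 shift after rot [ 0.045  -0.0506 -0.1007]
```

drive_tool(steps=[{"delta_pos":[0.005,-0.01,-0.04],"rot":[0,0,-0.14],"hand":0.0},{"delta_pos":[0.005,-0.01,-0.035],"rot":[0,0,-0.14],"hand":0.0},{"delta_pos":[0.017,-0.015,-0.026],"rot":[0,0,0],"hand":0.0},{"delta_pos":[0.02,-0.022,0],"rot":[0,0,0],"hand":0.0},{"delta_pos":[0,0,0],"rot":[0,0,0],"hand":0.0},{"delta_pos":[0,0,0],"rot":[0,0,0],"hand":0.0},{"delta_pos":[0,0,0],"rot":[0,0,0],"hand":0.0}])

```text
time_s: 22.48
ee_pos: [0.5523, -0.0246, 0.2002]
eef_rot: [[0.148, 0.989, -0.001], [0.989, -0.148, -0.001], [-0.001, -0.0, -1.0]]
wrist_force: [-0.4, -0.4, -1.3]
finger_gap: 0.0235
finger_force: 55.0
```

Run:
```python
from tray import *
import pickle
c,M=cap('wrist');pickle.dump((c,M),open('w7.pkl','wb'));o=robot.observe();print(o['ee_pos'],o['time_s'])
T=o['ee_pos'];R=o['eef_rot']
# handle region
h=R[:,0]
pts=np.array([T+h*s+[0,0,-.006] for s in (.02,.04,.06,.069,.075)]);print(proj(c,M,pts).round(0).tolist())
sil=cv2.fillPoly(np.zeros((384,512),np.uint8),[proj(c,M,[T+h*a+R[:,1]*b+[0,0,-.006] for a,b in((-.02,-.03),(.1,-.03),(.1,.03),(-.02,.03))]).astype(np.int32)],1)>0
m=np.zeros((384,512),bool);m[:205]=1;m&=~sil
p0=[.637,-.0475,-1.732]
print(fit(c,M,p0,m))
# profile of brightness along handle in image
for s in np.arange(.045,.09,.003):
    q=proj(c,M,[T+h*s+R[:,1]*.004+[0,0,-.006]])[0];u,v=q.round().astype(int);print(s.round(3),c['img'][v,u],end=' ')
print()
for s in(.03,.055):
  print([int(c['img'][tuple(proj(c,M,[T+h*s+R[:,1]*b+[0,0,-.006]])[0].round().astype(int)[::-1])].sum()) for b in np.arange(-.02,.0201,.002)])
```

```text
[ 0.55235219 -0.02440809  0.2001759 ] 22.525
[[256.0, 206.0], [256.0, 171.0], [256.0, 134.0], [256.0, 116.0], [256.0, 105.0]]
(array([ 0.6371883 , -0.04835693, -1.72975086]), np.float64(28.396768248253398), np.float64(30.264412155501265), np.int64(23331))
0.045 [254 254 254] 0.048 [255 254 254] 0.051 [255 255 255] 0.054 [251 251 252] 0.057 [175 173 175] 0.06 [254 253 253] 0.063 [255 255 254] 0.066 [255 255 254] 0.069 [255 255 254] 0.072 [248 218 180] 0.075 [244 175 111] 0.078 [245 178 113] 0.081 [245 177 111] 0.084 [241 168 105] 0.087 [238 164 102] 
[541, 504, 482, 343, 706, 763, 763, 753, 738, 738, 738, 734, 734, 761, 762, 749, 245, 102, 92, 77, 101]
[416, 429, 462, 455, 726, 765, 764, 764, 391, 383, 393, 404, 663, 765, 765, 765, 246, 150, 126, 126, 144]
```

Run:
```python
from h import *
go([.6542,.054,.06],-9.11)
```

```text
shift [0.0927 0.0892 0.1401] rot [-0.0004  0.0009  0.0105] deg 0.6 shift after rot [0.0935 0.0881 0.1402]
```

drive_tool(steps=[{"delta_pos":[0.02,0.02,0],"rot":[0,0,0.0105],"hand":0.0},{"delta_pos":[0.03,0.03,0],"rot":[0,0,0],"hand":0.0},{"delta_pos":[0.03,0.025,0.03],"rot":[0,0,0],"hand":0.0},{"delta_pos":[0.0135,0.013,0.04],"rot":[0,0,0],"hand":0.0},{"delta_pos":[0,0,0.04],"rot":[0,0,0],"hand":0.0},{"delta_pos":[0,0,0.03],"rot":[0,0,0],"hand":0.0},{"delta_pos":[0,0,0],"rot":[0,0,0],"hand":0.0},{"delta_pos":[0,0,0],"rot":[0,0,0],"hand":0.0},{"delta_pos":[0,0,0],"rot":[0,0,0],"hand":0.0}])

```text
time_s: 23.65
ee_pos: [0.6548, 0.0553, 0.0623]
eef_rot: [[0.157, 0.988, 0.003], [0.988, -0.157, 0.0], [0.001, 0.002, -1.0]]
wrist_force: [0.9, 0.1, -1.3]
finger_gap: 0.0234
finger_force: 55.0
```

Run:
```python
from h import *
go([.6542,.054,.0325],-9.11); print(robot.observe()['ee_pos'])
```

```text
shift [-0.0014 -0.0004  0.0298] rot [ 0.0025 -0.0009  0.0013] deg 0.2 shift after rot [-0.0013 -0.0004  0.0298]
[0.65477033 0.05525659 0.06233099]
```

drive_tool(steps=[{"delta_pos":[-0.001,0,0.012],"rot":[0,0,0],"hand":0.0},{"delta_pos":[0,0,0.009],"rot":[0,0,0],"hand":0.0},{"delta_pos":[0,0,0],"rot":[0,0,0],"hand":0.0},{"delta_pos":[0,0,0],"rot":[0,0,0],"hand":0.0},{"delta_pos":[0,0,0],"rot":[0,0,0],"hand":0.0}])

```text
time_s: 24.28
ee_pos: [0.6537, 0.0544, 0.0399]
eef_rot: [[0.157, 0.988, 0.0], [0.988, -0.157, -0.0], [0.0, 0.0, -1.0]]
wrist_force: [0.1, -0.1, -0.5]
finger_gap: 0.0233
finger_force: 55.0
```

Run:
```python
from h import *
go([.6542,.054,.0325],-9.11); o=robot.observe();print(o['ee_pos'],o['wrist_force'])
```

```text
shift [-0.0003  0.0006  0.0074] rot [ 0.0004 -0.0001  0.0015] deg 0.1 shift after rot [-0.0003  0.0006  0.0074]
[0.65368785 0.05437508 0.03986045] [ 0.05499471 -0.10163311 -0.52568533]
```

drive_tool(steps=[{"delta_pos":[0,0.0005,0.005],"rot":[0,0,0.0015],"hand":0.0},{"delta_pos":[0,0,0.004],"rot":[0,0,0],"hand":0.0},{"delta_pos":[0,0,0],"rot":[0,0,0],"hand":0.0},{"delta_pos":[0,0,0],"rot":[0,0,0],"hand":0.0}])

```text
time_s: 24.78
ee_pos: [0.654, 0.0542, 0.0305]
eef_rot: [[0.158, 0.987, -0.0], [0.987, -0.158, -0.0], [-0.0, -0.0, -1.0]]
wrist_force: [-0.4, 0.0, -1.7]
finger_gap: 0.0234
finger_force: 55.0
```

Run:
```python
from h import *
go([.6542,.054,.0325],-9.11); o=robot.observe();print(o['ee_pos'],o['wrist_force'],o['torque'])
```

```text
shift [-0.0002  0.0003 -0.002 ] rot [-0.0001  0.0002 -0.    ] deg 0.0 shift after rot [-0.0002  0.0003 -0.002 ]
[0.65396935 0.0542366  0.03052738] [-0.42292079  0.03166875 -1.67784477] [-0.05826706  0.06750408  0.00206057]
```

drive_tool(steps=[{"delta_pos":[0,0,0.002],"rot":[0,0,0],"hand":0.0},{"delta_pos":[0,0,0.0015],"rot":[0,0,0],"hand":0.0},{"delta_pos":[0,0,0],"rot":[0,0,0],"hand":0.0}])

```text
time_s: 25.15
ee_pos: [0.6538, 0.0543, 0.0269]
eef_rot: [[0.158, 0.987, -0.0], [0.987, -0.158, -0.0], [-0.0, -0.0, -1.0]]
wrist_force: [0.6, -0.1, -0.8]
finger_gap: 0.0233
finger_force: 55.0
```

Release (narrow opening), rise, and look.

drive_tool(steps=[{"delta_pos":[0,0,0],"rot":[0,0,0],"hand":0.04},{"delta_pos":[0,0,0],"rot":[0,0,0],"hand":0.04},{"delta_pos":[0,0,0],"rot":[0,0,0],"hand":0.04},{"delta_pos":[0,0,-0.015],"rot":[0,0,0],"hand":0.04},{"delta_pos":[0,0,-0.04],"rot":[0,0,0],"hand":0.04},{"delta_pos":[0,0,-0.06],"rot":[0,0,0],"hand":0.04},{"delta_pos":[-0.02,0,-0.06],"rot":[0,0,0],"hand":0.04},{"delta_pos":[-0.04,0,0],"rot":[0,0,0],"hand":0.04},{"delta_pos":[-0.02,0,0],"rot":[0,0,0],"hand":0.04},{"delta_pos":[0,0,0],"rot":[0,0,0],"hand":0.04},{"delta_pos":[0,0,0],"rot":[0,0,0],"hand":0.04}])

```text
time_s: 26.52
ee_pos: [0.6412, -0.0225, 0.2005]
eef_rot: [[0.157, 0.988, -0.001], [0.988, -0.157, 0.001], [0.0, -0.001, -1.0]]
wrist_force: [0.1, 0.0, -0.3]
finger_gap: 0.0399
finger_force: 0.0
```

Run:
```python
from tray import *
import pickle
c,M=cap('wrist');pickle.dump((c,M),open('w8.pkl','wb'));g=c['img'].min(2)
p=np.array([.6372,-.0484]);th=-1.7298;tx=np.array([np.cos(th),np.sin(th)]);ty=np.array([-tx[1],tx[0]])
print('TCP',robot.observe()['ee_pos'],proj(c,M,[[*(p+tx*a),.02] for a in(-.185,-.05,.045)]).round(0).tolist())
def prof(x,ys,z=.02):
    q=proj(c,M,[[*(p+tx*x+ty*y),z] for y in ys]).astype(np.float32);return cv2.remap(g,q[:,:1],q[:,1:],1).ravel()
ys=np.arange(-.05,.0501,.002)
for x in(-.165,-.145,-.10,-.07,-.04,-.02,0.):print(x,prof(x,ys).tolist())
q=proj(c,M,[[*(p+tx*x),.02] for x in np.arange(-.19,-.15,.002)]).astype(np.float32);print('end',cv2.remap(g,q[:,:1],q[:,1:],1).ravel().tolist())
```

```text
TCP [ 0.64133941 -0.02233688  0.20052695] [[256.0, 24.0], [256.0, 155.0], [256.0, 232.0]]
-0.165 [52, 49, 50, 47, 51, 49, 52, 48, 52, 50, 50, 51, 51, 49, 49, 51, 48, 62, 137, 247, 255, 255, 255, 247, 189, 174, 216, 252, 255, 255, 255, 235, 185, 88, 50, 47, 48, 50, 49, 48, 52, 52, 51, 49, 51, 51, 52, 52, 49, 51, 51]
-0.145 [49, 45, 45, 107, 192, 217, 215, 213, 214, 215, 218, 218, 217, 215, 215, 216, 214, 215, 217, 242, 254, 255, 255, 255, 255, 255, 255, 255, 255, 255, 253, 211, 212, 217, 214, 214, 216, 216, 215, 215, 214, 214, 215, 215, 214, 212, 212, 173, 61, 48, 49]
-0.1 [42, 43, 43, 97, 168, 186, 187, 188, 188, 186, 188, 186, 186, 189, 186, 186, 186, 186, 186, 235, 254, 254, 254, 251, 251, 251, 250, 251, 254, 255, 254, 213, 210, 212, 213, 212, 213, 211, 213, 214, 212, 213, 211, 212, 210, 211, 206, 154, 65, 47, 49]
-0.07 [44, 46, 41, 42, 44, 41, 42, 45, 43, 43, 40, 44, 42, 42, 40, 42, 52, 108, 170, 238, 254, 254, 253, 248, 248, 248, 246, 248, 253, 254, 249, 192, 178, 153, 71, 44, 43, 46, 42, 41, 46, 47, 49, 49, 50, 52, 52, 51, 42, 45, 46]
-0.04 [44, 42, 42, 41, 42, 42, 40, 67, 166, 244, 254, 254, 254, 254, 254, 254, 254, 254, 254, 254, 254, 255, 255, 254, 254, 254, 254, 254, 254, 254, 254, 254, 254, 254, 254, 254, 254, 254, 254, 254, 252, 221, 164, 86, 47, 47, 44, 44, 43, 42, 43]
-0.02 [45, 40, 43, 42, 45, 50, 49, 114, 242, 255, 255, 255, 255, 255, 255, 255, 255, 255, 255, 254, 251, 239, 207, 199, 201, 203, 201, 201, 220, 241, 250, 254, 254, 253, 253, 254, 254, 254, 254, 254, 254, 253, 205, 98, 47, 50, 51, 50, 51, 50, 51]
0.0 [52, 50, 50, 49, 50, 49, 42, 78, 193, 229, 230, 227, 226, 228, 227, 198, 132, 120, 118, 115, 117, 118, 123, 162, 178, 177, 144, 120, 120, 121, 122, 121, 122, 120, 136, 212, 231, 229, 227, 227, 233, 241, 190, 65, 35, 35, 35, 38, 38, 40, 36]
end [102, 104, 89, 54, 51, 49, 65, 239, 255, 255, 255, 255, 222, 160, 158, 157, 182, 251, 255, 255, 255]
```

```bash
python3 -c "
from h import *
print(robot.observe()['wrist_force']); print(job_done())"
```

```text
[0.28979384 0.23744795 0.11928498]
the job is handed in; nothing more can be done
None
```

I drew the spanner out, set it down and regripped it by the handle, turned the nut clockwise until it stopped, and put the spanner back in its recess. The job was handed in at about 26.6 s of the 64 s allowed; no verdict has come back. The stop was judged from force rising to about 8 N at the wrist, and the fit in the recess from a final wrist-camera check. I did not take a final picture of the bystanders, but planned clearances held and I felt no contact.

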